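# Load the lever spring tester and hold a spring catch at half stroke

### The arm

A 6-joint arm with a two-finger parallel gripper is mounted at the origin on a cart in front of the work surface, level with it; the furniture and walls round the work are solid. World frame = base frame: x ahead of the robot, y to its left, z up, the work surface at z = 0. Lengths are in m, angles in rad, forces in N, time in s.
With the tool pointing down it reaches from about 0.375 to 0.9 m from the base axis. Payload 3.1 kg.
Tool frame: the origin (TCP) lies at the very end of the fingers, on their centre line; the grasp point (between the pads) lies 19 mm behind it; z points along the fingers, y is the line along which they close (so a half turn about z gives the same grasp; the last joint's range is limited). The gripper opens to 87 mm and grips with 3 to 60 N. Pads are 19 mm wide; open, the fingers measure 117 mm over their backs; the gripper's body (75 mm by 190 mm) begins 51 mm behind the grasp point.
Start: joints at [1.121, 0.527, 1.433, -0, 1.181, -0.178], TCP at [0.168, 0.602, 0.223] pointing down, gripper open.
Joint ranges: [-3.08, 3.08], [-0.75, 2.2], [0.22, 2.44], [-1.43, 4.57], [0, 2.65], [-2.85, 2.85]. Speed limits (rad/s): [2.79, 2.79, 3.14, 3.14, 3.14, 3.14].

### API

Orientations are given as a unit quaternion [x, y, z, w].
In Python, from rig import status, viewer, robot gives the robot as it stands.
- The arm moves only by the tool arm_command, never from a script. Its arguments are lists of equal length, an entry for each row: "delta_rot": the turn, a rotation vector about the tool's x, y, z in degrees, a list of three; "delta_pos": the shift along the tool's x, y, z in m, a list of three; "gripper": the closure, from -1 (fully open) to 1 (shut). In form: {"delta_rot": [[rx, ry, rz], ...], "delta_pos": [[dx, dy, dz], ...], "gripper": [gripper, ...]}. A call has 1 to 12 rows; each row is the pose to reach, as a shift and turn from the pose commanded when the call began, along the tool's axes at that moment; what a row does not reach only later rows make up. A row lasts 1/12 s, in which the tool goes at most 41.7 mm and 7.16 degrees, less where a joint would pass 70% of its speed; a pose out of reach is approached as far as the arm can. A call with a gripper value outside its range is refused whole. The fingers move at their own pace and stop on an object; "grip_force" is the grip in N (left out, the last holds). Time passes only in rows, so rows that repeat a pose let the fingers close. It gives the time, the measured TCP pose, the force, the opening and the grip force at its end, in the units of the state.
- status.get_obs(): the state, without advancing time (a new reading comes with each control period).
- viewer.camera(name): name is "side" or "top" or "wrist"; returns a dict with "pixels" (384x512x3 uint8, blue, green, red), "fx", "fy", "cx", "cy" (pixels), "pose" (4x4, takes a point from camera to world coordinates); the wrist camera has in their place "mount" (4x4, takes a point from camera to tool coordinates, whose origin is the TCP and whose axes are the flange's). Camera axes: x right, y down, z forward; pixel columns grow to the right and rows downward; lengths in m; the calibration is good to about 2 mm. A picture is of the moment at which its call begins: read the wrist's pose just before it. There is no depth.
- robot.hand_in(): hands the job in; it is judged then, once.
The state is a dict: "time": time; "q": joint angles; "joint_velocities": joint speeds; "joint_torque": joint torques, N m; "position": TCP position; "tool_rot": TCP orientation; "ft_force": force on the tool from outside, world axes, zero at the start; "moment": the same for the moment, N m; "grip_width": finger opening in m; "grip_force": force on a finger pad.
Only numpy, scipy, OpenCV 4.12 (cv2) and the standard library are available. Lean on these libraries where they do the work, as an engineer would, in place of code of your own. Each camera call takes 0.05 s, during which the arm holds its last target. There are 200 camera calls.

### The job

Test the spring catch that is kept in the lidded steel dish: lift the lid off by its knob and set it flat on the bare table, clear of the dish, then lay the catch squarely down in the tester's cradle with its sprung pin facing the ram, and let go of it. Then swing the tester's hand lever down until the pin is pushed about halfway in (about 7 mm of its 14 mm, the dial's needle near the mark at the top), never driving it to its stop, and finish while holding the lever steadily there with the gripper so that the inspector can take the reading. Do not push the other things on the table about.

Things in the scene. Friction and masses are not known exactly. Their poses are not given: they have to be found in the camera images.
- dish: Round steel parts dish, loose, 0.7 kg: 136 mm outside diameter at the rim, about 122 mm inside, 45 mm tall, wall 4 mm, inner floor 5 mm above its underside. Origin: centre of its underside, on the table.
- lid: Loose round steel lid, 137 mm diameter, 0.15 kg. Origin: centre of the underside of its 116 mm spigot, which drops 5 mm into the dish and so lies 40 mm above the dish's underside. Black round knob at its centre, 25 mm thick at its widest 31 mm above the origin, top 37 mm above. Set aside, it stands flat on its spigot, origin at table height.
- catch: Spring catch lying on the dish's floor under the lid, about 0.2 kg: square steel body 64 mm long (x) by 24 x 24 mm; a brass pin of 12 mm diameter stands 20 mm out of the end that looks along its own -x (the first 3 mm a collar). Origin: centre of the underside of the square body, z up. At the start the pin points roughly toward the robot.
- pin (a joint): Travel of the catch's pin into its body, m: 0 out, 0.014 at its stop. Spring: 4 N at the start, 11 N at 7 mm, 18 N at the stop.
- tester: Lever spring tester, fixed; grey base 275 mm long (x -120 to +155 mm), 92 mm wide, top 18 mm above the table. Origin: on its middle plane at table height. From the robot outwards along its x: hand lever, headstock (x -73 to -17 mm, 54 mm wide, top at 106 mm) with the ram, open cradle, anvil, dial gauge (x 114 to 168 mm, top at 125 mm).
- ram_face (a point): Centre of the ram's flat end, 20 mm diameter, 8 mm along the tester's x and 62 mm above the table when the lever is up; it moves along the tester's +x, toward the cradle.
- anvil (a point): Centre of the anvil's face at rest, a 20 mm button 104 mm along the tester's x, 62 mm above the table. It yields about 1.7 mm at 10 N and drives the dial gauge behind it: the needle lies to the left at rest and stands near the long mark at the top of the dial when the pin is halfway in.
- cradle (a point): Point amid the cradle on the level of its two seats, 67 mm along the tester's x, 50 mm above the table; axes as the tester's. Seats 12 mm long, 42 mm apart for fingers between; floor 28 mm wide; cheeks 10 mm high, then sloping lead-ins to 20 mm. The catch's origin goes here, within 5 mm along x, its pin toward the ram (-x); the ram itself then slides it to the anvil.
- lever_pivot (a point): Pivot of the hand lever, on the tester's middle plane, 45 mm toward the robot (-x) from the tester's origin, 90 mm above the table. The lever swings in the tester's x-z plane.
- lever_knob (a point): Centre of the black ball of 28 mm diameter on the lever's end, 100 mm from the pivot; it moves with the lever. The stem is 10 mm thick. At rest the lever points toward the robot (-x) and 1.0 rad above level.
- lever (a joint): Hand lever, rad: 0 at rest, growing as the knob swings down toward the robot, end at 1.3. The ram advances 25 mm per rad: it has the catch against the anvil at about 0.48, the pin halfway in at about 0.83 (lever 0.17 rad above level), at its stop at about 1.15. A return spring lifts the lever when let go; the knob needs about 2 to 6 N.
- loupe: Bystander, loose: small black loupe, 33 mm wide, 32 mm tall, standing; origin under its centre. Leave it where it is.
- v_block: Bystander, loose: ground steel V-block, 40x42 mm, 34 mm tall; origin under its centre. Leave it where it is.
- bush: Bystander, loose: flanged bronze bush, 34 mm wide, 29 mm tall; origin under its centre. Leave it where it is.
- short_bar: Bystander, loose: steel length bar lying down, 18 mm (x) x 62 mm (y), 26 mm tall; origin under its centre. Leave it where it is.
- oil: Bystander, loose: slim oil bottle, 38 mm wide, 118 mm tall; origin under its centre. Leave it where it is.
- driver: Bystander, loose: small screwdriver lying along its y axis, 161 mm long, handle 18 mm thick; origin under its centre. Leave it where it is.

How it is judged:
On the way, in this order (a step that is already met when the one before it is completed fails the run):
1. the lid stands flat on the table, clear of the dish, released (height (world z) of lid below 0.006 m and angle between lid's own z axis and vertical below 0.08 rad and horizontal distance between lid and dish above 0.13 m and linear speed of lid below 0.02 m/s and contact force between the fingers and lid below 0.1 N), for 0.2 s.
2. the catch lies in the cradle, released, with the lever still up (x of catch in the frame of cradle between -0.012 and 0.012 m and y of catch in the frame of cradle between -0.004 and 0.004 m and z of catch in the frame of cradle between -0.004 and 0.004 m and angle between the x axis of catch and the x axis of tester, either way round below 0.1 rad and angle between catch's own z axis and vertical below 0.1 rad and x of anvil in the frame of catch above 0 m and contact force between the fingers and catch below 0.1 N and value of joint lever below 0.15 rad), for 0.2 s.
At the end, for the whole second after the job is handed in: The lid stands flat on the table with its centre at least 130 mm from the dish's; the catch lies level and square in the cradle, pin toward the ram (within 12 mm along and 4 mm across), untouched by the gripper, its pin pressed in 4 to 10 mm by the tester; the fingers hold the lever there, still (height (world z) of lid below 0.006 m and angle between lid's own z axis and vertical below 0.08 rad and horizontal distance between lid and dish above 0.13 m and linear speed of lid below 0.02 m/s and x of catch in the frame of cradle between -0.012 and 0.012 m and y of catch in the frame of cradle between -0.004 and 0.004 m and z of catch in the frame of cradle between -0.004 and 0.004 m and angle between the x axis of catch and the x axis of tester, either way round below 0.1 rad and angle between catch's own z axis and vertical below 0.1 rad and x of anvil in the frame of catch above 0 m and value of joint pin between 0.004 and 0.01 m and value of joint lever above 0.6 rad and velocity of joint lever between -0.1 and 0.1 rad/s and contact force between the fingers and tester above 0.5 N and contact force between tester and catch above 4 N and contact force between the fingers and catch below 0.1 N); the arm keeps its last pose, push and grip.
It fails at once if the pin is driven to its stop (more than 13 mm in) (value of joint pin above 0.013 m).
It fails at once if a bystander is pushed more than 25 mm (distance of any of loupe, v_block, bush, short_bar, oil, driver from where it was at the start of the episode above 0.025 m).
It also fails if it takes over 72 s, if anything falls off the work surface, if the arm or the gripper's body presses on something with over 40 N, if the wrist force passes 120 N, or if a joint passes its speed limit or range.

## Working session

There is one attempt and no reset: what is moved stays moved. The work goes in short steps, Python scripts to look and compute and a tool call to move; the robot and the scene stay as the last step left them, time stands still between calls to the robot, and variables do not carry over. Pictures are saved under pics/ and viewed, at most 10 in all, crops included, and the job is handed in when it is done.

Besides the shell and the picture viewer there is one more tool, called after "Emit:" as name(argument=value, ...), one argument or row to a line, values as JSON. arm_command: Moves the arm, as the interface text tells. Its arguments: {"type":"object","properties":{"delta_rot":{"type":"array","items":{"type":"array","items":{"type":"number"}}},"delta_pos":{"type":"array","items":{"type":"array","items":{"type":"number"}}},"gripper":{"type":"array","items":{"type":"number"}},"grip_force":{"type":"number"}},"required":["delta_rot","delta_pos","gripper"]}

```bash
mkdir -p pics; ls
cat > h.py <<'E'
import numpy as np, cv2
from scipy.spatial.transform import Rotation as R
from rig import status, viewer, robot
def cam(n):
    s=status.get_obs(); c=viewer.camera(n)
    if n=='wrist':
        T=np.eye(4);T[:3,:3]=R.from_quat(s['tool_rot']).as_matrix();T[:3,3]=s['position'];c['pose']=T@np.array(c['mount'])
    c['pose']=np.array(c['pose']);return c
def ray(c,u,v):
    d=c['pose'][:3,:3]@np.array([(u-c['cx'])/c['fx'],(v-c['cy'])/c['fy'],1]);return c['pose'][:3,3],d
def onz(c,u,v,z):
    o,d=ray(c,u,v);return (o+d*(z-o[2])/d[2])
def proj(c,p):
    q=np.linalg.inv(c['pose'])@np.append(p,1);return np.array([c['fx']*q[0]/q[2]+c['cx'],c['fy']*q[1]/q[2]+c['cy']])
def tool(p,rot=None):
    s=status.get_obs();return R.from_quat(s['tool_rot']).as_matrix().T@(np.array(p)-s['position'])
E
python3 - <<'E'
from h import *
a=cam('top');b=cam('side')
print(a['fx'],a['cx'],a['cy'],a['pose'].round(3),b['pose'].round(3),b['fx'])
cv2.imwrite('pics/top.png',cv2.resize(a['pixels'],(800,600),interpolation=cv2.INTER_CUBIC));cv2.imwrite('pics/side.png',cv2.resize(b['pixels'],(800,600),interpolation=cv2.INTER_CUBIC))
s=status.get_obs();print(s['tool_rot'],R.from_quat(s['tool_rot']).as_matrix().round(3),s['time'])
import pickle;pickle.dump((a,b),open('tb.pkl','wb'))
E
```

```text
pics
494.4961955774814 256.6736454154847 191.30057716641136 [[ 0.016 -0.985  0.172  0.336]
 [-1.    -0.016  0.006  0.004]
 [-0.004 -0.172 -0.985  1.54 ]
 [ 0.     0.     0.     1.   ]] [[ 0.998 -0.055  0.036  0.535]
 [-0.063 -0.673  0.737 -0.861]
 [-0.016 -0.738 -0.675  0.943]
 [ 0.     0.     0.     1.   ]] 364.3097270045767
[ 1.35451315e-01  9.90783517e-01 -9.35147726e-04 -2.99859192e-04] [[-0.963  0.268 -0.001]
 [ 0.268  0.963 -0.002]
 [ 0.    -0.002 -1.   ]] 0.1
```

View pics/top.png

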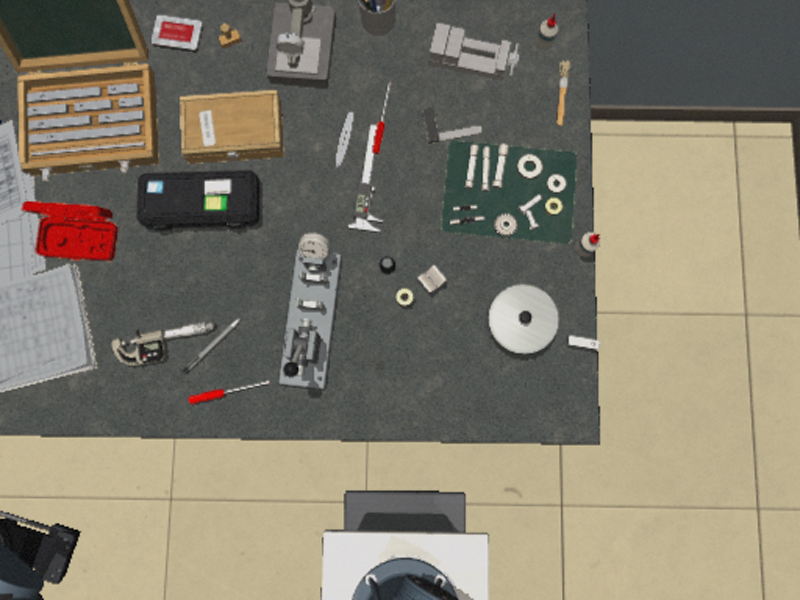

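View pics/side.png

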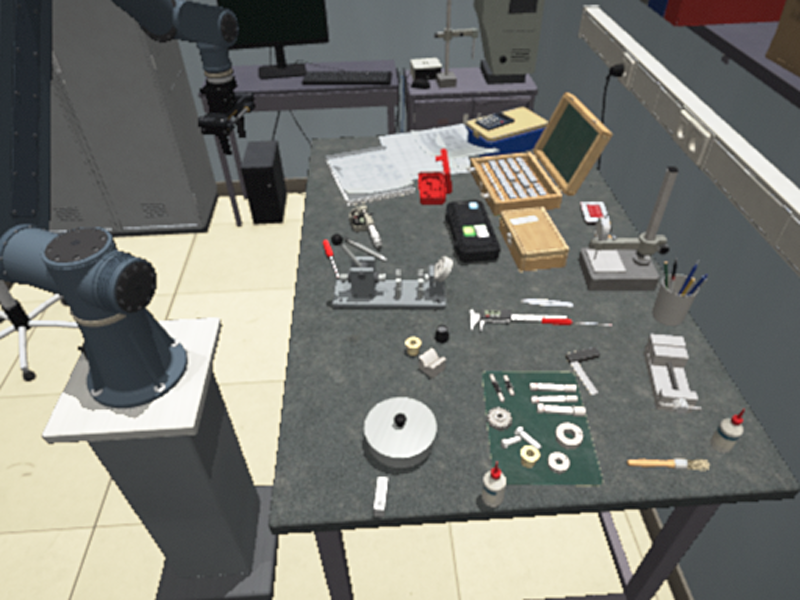

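The lid's knob is at top pixel (526,318) in the 800x600 view. The tester runs from its lever knob (291,369) to its dial (312,247). The loupe is at (387,265), the bush at (404,297) and the V-block at (432,278).

Run:
```python
from h import *
import pickle
a,b=pickle.load(open('tb.pkl','rb'))
k=.64
def big(c,m):
    n,l,st,ce=cv2.connectedComponentsWithStats(m.astype('uint8'));i=1+np.argmax(st[1:,4]);return st[i],ce[i]
im=a['pixels'].astype(int);g=im.max(2)
def win(u0,u1,v0,v1):
    w=np.zeros(g.shape,bool);w[int(v0*k):int(v1*k),int(u0*k):int(u1*k)]=1;return w
s,c=big(a,(g<60)&win(505,545,300,335));print('knob px',s,c,onz(a,*c,.069))
m=((g>110)&win(480,566,275,365)).astype('uint8')
cs,_=cv2.findContours(m,0,2);e=cv2.fitEllipse(cv2.convexHull(max(cs,key=cv2.contourArea)));print('lid',e,onz(a,*e[0],.046))
s,c=big(a,(g<60)&win(280,303,358,380));print('lever knob',s,c,onz(a,*c,.174))
m=((g>95)&win(270,350,225,400)).astype('uint8')
cs,_=cv2.findContours(m,0,2);ct=max(cs,key=cv2.contourArea);r=cv2.minAreaRect(ct);print('tester',r)
for p in [(281,384),(325,388),(340,255)]: print(onz(a,p[0]*k,p[1]*k,.018))
for n,p in dict(loupe=(387,267),bush=(404,298),vb=(432,280),drop=(430,375)).items(): print(n,onz(a,p[0]*k,p[1]*k,.01 if n!='drop' else 0).round(3))
ims=b['pixels'];
s,c=big(b,(ims.max(2)<60)[int(405*k):int(435*k),int(385*k):int(415*k)]);c=c+[int(385*k),int(405*k)];print('side knob',s,c,onz(b,*c,.069))
cv2.imwrite('pics/t2.png',cv2.resize(a['pixels'][135:260,165:260],None,fx=6,fy=6)[:600] if 0 else cv2.resize(a['pixels'][145:255,165:265],(545,600),interpolation=cv2.INTER_CUBIC))
```

```text
knob px [333 199   7   8  32] [336.3125  202.40625] [ 0.56251624 -0.22605246  0.069     ]
lid ((334.69793701171875, 203.5716552734375), (44.272701263427734, 45.28459167480469), 117.39344787597656) [ 0.5623807  -0.22469189  0.046     ]
lever knob [182 232   9   9  64] [186.      235.84375] [0.4463207  0.20635955 0.174     ]
tester ((198.4823455810547, 197.6949462890625), (29.272798538208008, 99.23410034179688), 7.224316120147705)
[0.42822435 0.24707063 0.018     ]
[0.42181907 0.16041618 0.018     ]
[0.68957984 0.13903291 0.018     ]
loupe [0.668 0.044 0.01 ]
bush [0.605 0.008 0.01 ]
vb [ 0.643 -0.048  0.01 ]
drop [ 0.452 -0.046  0.   ]
side knob [ 7  6  6  8 36] [255.52777778 268.66666667] [ 0.56025396 -0.22475399  0.069     ]
```

View pics/t2.png

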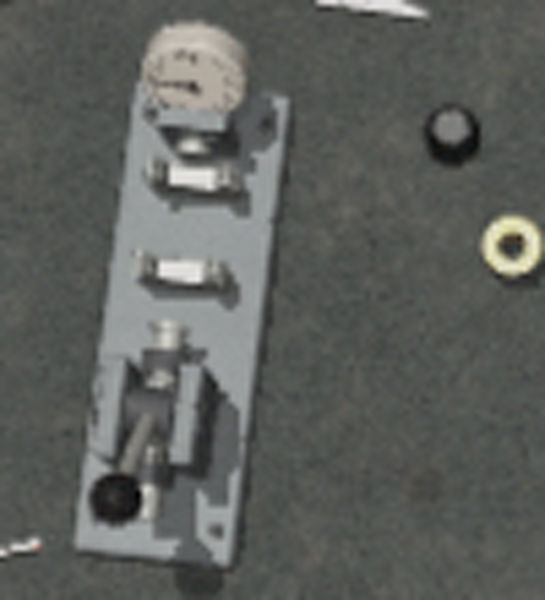

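Run:
```python
from h import *
print(tool([.5,.19,.36]).round(3),status.get_obs()['q'])
```

```text
[-0.431 -0.307 -0.138] [ 1.12052607e+00  5.28359890e-01  1.43378588e+00 -8.71458761e-06
  1.18141096e+00 -1.78528886e-01]
```

Emit:
arm_command(
  delta_rot=[
    [0,0,-3],
    [0,0,-6],
    [0,0,-11],
    [0,0,-11],
    [0,0,-11],
    [0,0,-11],
    [0,0,-11],
    [0,0,-11],
    [0,0,-11],
  ],
  delta_pos=[
    [0,0,-0.035],
    [-0.02,-0.015,-0.07],
    [-0.06,-0.043,-0.1],
    [-0.431,-0.307,-0.138],
    [-0.431,-0.307,-0.138],
    [-0.431,-0.307,-0.138],
    [-0.431,-0.307,-0.138],
    [-0.431,-0.307,-0.138],
    [-0.431,-0.307,-0.138],
  ],
  gripper=[-1,-1,-1,-1,-1,-1,-1,-1,-1],
)

```text
time: 0.85
position: [0.362, 0.3604, 0.3384]
tool_rot: [0.04, 0.999, -0.0, -0.0]
ft_force: [1.1, -1.3, -0.0]
grip_width: 0.0869
grip_force: 0.0
```

Run:
```python
from h import *
print(status.get_obs()['position'])
print(tool([.5,.19,.36]).round(3))
```

```text
[0.36199124 0.36040604 0.33840403]
[-0.151 -0.159 -0.022]
```

Emit:
arm_command(
  delta_rot=[
    [0,0,0],
    [0,0,0],
    [0,0,0],
    [0,0,0],
    [0,0,0],
    [0,0,0],
    [0,0,0],
    [0,0,0],
  ],
  delta_pos=[
    [-0.135,-0.15,-0.02],
    [-0.135,-0.15,-0.02],
    [-0.135,-0.15,-0.02],
    [-0.135,-0.15,-0.02],
    [-0.135,-0.15,-0.02],
    [-0.135,-0.15,-0.02],
    [-0.135,-0.15,-0.02],
    [-0.135,-0.15,-0.02],
  ],
  gripper=[-1,-1,-1,-1,-1,-1,-1,-1],
)

```text
time: 1.52
position: [0.4834, 0.202, 0.3579]
tool_rot: [0.04, 0.999, 0.0, -0.001]
ft_force: [0.2, 0.0, -0.5]
grip_width: 0.0869
grip_force: 0.0
```

Run:
```python
from h import *
import pickle
w=cam('wrist');pickle.dump(w,open('w1.pkl','wb'));cv2.imwrite('pics/w1.png',w['pixels'])
s=status.get_obs();print(s['position'],R.from_quat(s['tool_rot']).as_matrix()[:2,0],w['mount'],w['fx'])
print(tool([.562,-.2255,.16]).round(3))
```

```text
[0.48307456 0.20256949 0.35795766] [-0.99686798  0.0790643 ] [[ 1.13694242e-03 -9.68922106e-01 -2.47363416e-01  6.73201653e-02]
 [ 9.99998670e-01  1.39083981e-03 -8.51680201e-04 -7.24715857e-04]
 [ 1.16925466e-03 -2.47362119e-01  9.68922399e-01 -1.62823640e-01]
 [ 0.00000000e+00  0.00000000e+00  0.00000000e+00  1.00000000e+00]] 285.83302821968266
[-0.113 -0.421  0.198]
```

View pics/w1.png

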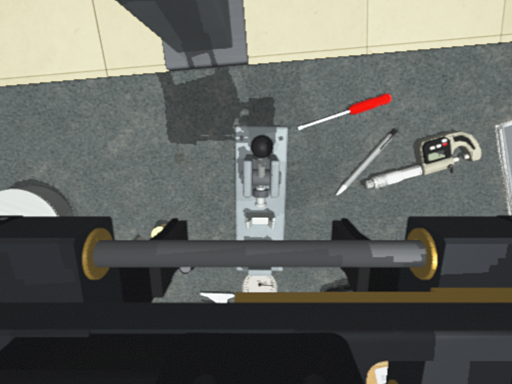

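The wrist view shows the tester upright at columns 236-288, lever knob at (262,146) and dial at (260,285). The fingers hide only the part around rows 240-265.

Run:
```python
from h import *
import pickle
w=pickle.load(open('w1.pkl','rb'));im=w['pixels'].astype(int);g=im.max(2)
L=[];Rr=[]
for v in list(range(130,216,3)):
    row=cv2.GaussianBlur(im[v:v+1].sum(2).astype('float32'),(3,1),0)[0];d=np.diff(row)
    l=228+np.argmax(d[228:244]);r=278+np.argmin(d[278:296]);L.append(onz(w,l+.5,v,.018)[:2]);Rr.append(onz(w,r+.5,v,.018)[:2])
for E in(L,Rr):
    vx,vy,x,y=cv2.fitLine(np.array(E,'float32'),cv2.DIST_HUBER,0,.001,.001).ravel();print(np.degrees(np.arctan2(vy,vx))%180,x,y, 'y at x=.5',y+(.5-x)*vy/vx)
n=g[60:200,262];d=np.diff(n);print('near edge',[ (60+i,d[i]) for i in np.argsort(-abs(d))[:4]])
for u in (245,280):
    d=np.diff(g[112:140,u].astype(float));v=112+np.argmax(d);print(u,v,onz(w,u,v+.5,.018))
m=(g<45);m2=np.zeros_like(m);m2[130:162,245:280]=m[130:162,245:280]
n,l,st,ce=cv2.connectedComponentsWithStats(m2.astype('uint8'));i=1+np.argmax(st[1:,4]);print(st[i],ce[i],onz(w,*ce[i],.174))
```

```text
174.28369 0.49893856 0.1572521 y at x=.5 0.15714586
174.68861 0.5008523 0.24673541 y at x=.5 0.24681464
near edge [(np.int64(62), np.int64(-94)), (np.int64(189), np.int64(-92)), (np.int64(197), np.int64(64)), (np.int64(187), np.int64(61))]
245 136 [0.44023553 0.17961959 0.018     ]
280 126 [0.42823814 0.24092241 0.018     ]
[252 136  20  21 235] [261.59574468 145.72340426] [0.44530816 0.2068741  0.174     ]
```

Emit:
arm_command(
  delta_rot=[
    [0,0,0],
    [0,0,0],
    [0,0,0],
    [0,0,0],
    [0,0,0],
    [0,0,0],
    [0,0,0],
    [0,0,0],
    [0,0,0],
    [0,0,0],
    [0,0,0],
    [0,0,0],
  ],
  delta_pos=[
    [-0.03,-0.12,0],
    [-0.113,-0.421,0.17],
    [-0.113,-0.421,0.17],
    [-0.113,-0.421,0.17],
    [-0.113,-0.421,0.17],
    [-0.113,-0.421,0.17],
    [-0.113,-0.421,0.17],
    [-0.113,-0.421,0.17],
    [-0.113,-0.421,0.17],
    [-0.113,-0.421,0.17],
    [-0.113,-0.421,0.17],
    [-0.113,-0.421,0.17],
  ],
  gripper=[-1,-1,-1,-1,-1,-1,-1,-1,-1,-1,-1,-1],
)

```text
time: 2.57
position: [0.5636, -0.2298, 0.1859]
tool_rot: [0.04, 0.999, -0.001, -0.001]
ft_force: [0.1, 0.3, -0.0]
grip_width: 0.0872
grip_force: 0.0
```

Run:
```python
from h import *
import pickle
w=cam('wrist');cv2.imwrite('pics/w2.png',w['pixels']);g=w['pixels'].max(2)
print(proj(w,[.562,-.2255,.069]))
p=proj(w,[.562,-.2255,.069]).astype(int);x0,y0=p-40
n,l,st,ce=cv2.connectedComponentsWithStats((g[y0:y0+80,x0:x0+80]<60).astype('uint8'));
for i in range(1,n):
    if st[i,4]>60: print(st[i],ce[i]+[x0,y0],onz(w,*(ce[i]+[x0,y0]),.069))
print(tool([.562,-.2255,.055]))
```

```text
[264.47237375 187.88368225]
[ 31  30  22  22 336] [265.14880952 187.39583333] [ 0.56155206 -0.22478505  0.069     ]
[0.00156592 0.00419336 0.13071455]
```

View pics/w2.png

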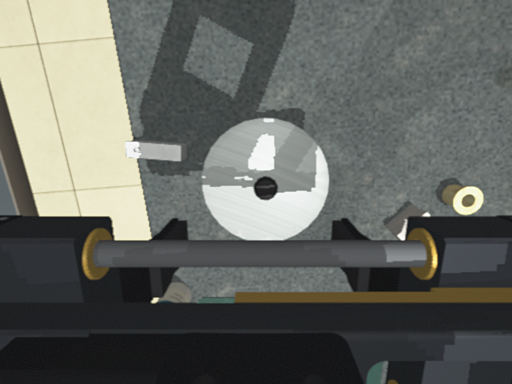

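The knob is at (265,187), which puts it at about (0.5616, -0.2248). I'll descend and grasp it.

Emit:
arm_command(
  delta_rot=[
    [0,0,0],
    [0,0,0],
    [0,0,0],
    [0,0,0],
    [0,0,0],
    [0,0,0],
    [0,0,0],
    [0,0,0],
    [0,0,0],
    [0,0,0],
    [0,0,0],
    [0,0,0],
  ],
  delta_pos=[
    [0.002,0.005,0.03],
    [0.002,0.005,0.06],
    [0.002,0.005,0.09],
    [0.002,0.005,0.115],
    [0.002,0.005,0.131],
    [0.002,0.005,0.131],
    [0.002,0.005,0.131],
    [0.002,0.005,0.131],
    [0.002,0.005,0.131],
    [0.002,0.005,0.131],
    [0.002,0.005,0.131],
    [0.002,0.005,0.131],
  ],
  gripper=[-1,-1,-1,-1,-1,-0.2,0.5,1,1,1,1,1],
  grip_force=20,
)

```text
time: 3.62
position: [0.562, -0.2218, 0.0584]
tool_rot: [0.04, 0.999, -0.0, 0.001]
ft_force: [-0.0, 0.2, 0.7]
grip_width: 0.048
grip_force: 0.0
```

Emit:
arm_command(
  delta_rot=[
    [0,0,0],
    [0,0,0],
    [0,0,0],
    [0,0,0],
    [0,0,0],
    [0,0,0],
    [0,0,0],
    [0,0,0],
    [0,0,0],
    [0,0,0],
  ],
  delta_pos=[
    [0,0,0],
    [0,0,0],
    [0,0,0],
    [0,0,-0.01],
    [0,0,-0.02],
    [0,0,-0.04],
    [0,0,-0.06],
    [0,0,-0.07],
    [0,0,-0.07],
    [0,0,-0.07],
  ],
  gripper=[1,1,1,1,1,1,1,1,1,1],
)

```text
time: 4.45
position: [0.5618, -0.2216, 0.1282]
tool_rot: [0.04, 0.999, -0.0, 0.001]
ft_force: [-0.7, 0.7, -2.5]
grip_width: 0.0227
grip_force: 20.0
```

Run:
```python
from h import *
print(tool([.452,-.046,.055]))
```

```text
[0.12355134 0.16637444 0.07293016]
```

Emit:
arm_command(
  delta_rot=[
    [0,0,0],
    [0,0,0],
    [0,0,0],
    [0,0,0],
    [0,0,0],
    [0,0,0],
    [0,0,0],
    [0,0,0],
    [0,0,0],
    [0,0,0],
    [0,0,0],
    [0,0,0],
  ],
  delta_pos=[
    [0.012,0.016,0],
    [0.03,0.041,0],
    [0.05,0.067,0],
    [0.07,0.094,0],
    [0.09,0.121,0],
    [0.11,0.148,0.01],
    [0.12,0.161,0.03],
    [0.124,0.166,0.05],
    [0.124,0.166,0.07],
    [0.124,0.166,0.085],
    [0.124,0.166,0.095],
    [0.124,0.166,0.1],
  ],
  gripper=[1,1,1,1,1,1,1,1,1,1,1,1],
)

```text
time: 5.45
position: [0.4497, -0.0456, 0.0254]
tool_rot: [0.04, 0.999, 0.001, -0.002]
ft_force: [0.5, -0.9, -2.2]
grip_width: 0.0228
grip_force: 20.0
```

Emit:
arm_command(
  delta_rot=[
    [0,0,0],
    [0,0,0],
    [0,0,0],
    [0,0,0],
    [0,0,0],
  ],
  delta_pos=[
    [0,0,0.002],
    [0,0,0.004],
    [0,0,0.006],
    [0,0,0.008],
    [0,0,0.008],
  ],
  gripper=[1,1,1,1,1],
)

```text
time: 5.87
position: [0.4514, -0.0463, 0.0213]
tool_rot: [0.04, 0.999, -0.0, 0.001]
ft_force: [-1.4, 1.3, 12.1]
grip_width: 0.0227
grip_force: 20.0
```

Emit:
arm_command(
  delta_rot=[
    [0,0,0],
    [0,0,0],
    [0,0,0],
    [0,0,0],
    [0,0,0],
    [0,0,0],
    [0,0,0],
    [0,0,0],
    [0,0,0],
    [0,0,0],
  ],
  delta_pos=[
    [0,0,-0.003],
    [0,0,-0.003],
    [0,0,-0.003],
    [0,0,-0.003],
    [0,0,-0.003],
    [0,0,-0.02],
    [0,0,-0.06],
    [0,0,-0.1],
    [0,0,-0.14],
    [0,0,-0.16],
  ],
  gripper=[0.2,-0.2,-0.2,-0.2,-0.2,-0.2,-0.2,-0.2,-0.2,-0.2],
)

```text
time: 6.7
position: [0.4527, -0.0466, 0.1832]
tool_rot: [0.04, 0.999, -0.001, 0.003]
ft_force: [1.6, -0.1, 0.0]
grip_width: 0.0523
grip_force: 0.0
```

Run:
```python
from h import *
import pickle
a=cam('top');b=cam('side')
pickle.dump((a,b),open('tb2.pkl','wb'))
im=a['pixels'];u,v=proj(a,[.562,-.225,.01]).astype(int);u2,v2=proj(a,[.45,-.046,.01]).astype(int)
A=cv2.resize(im[160:260,250:375],(750,600),interpolation=cv2.INTER_CUBIC);cv2.imwrite('pics/t3.png',A)
print(tool([.562,-.2225,.19]),tool([.54,-.2225,.19]),u,v,u2,v2,status.get_obs()['grip_width'])
```

```text
[-0.12194    -0.16637958 -0.00559332] [-0.10001042 -0.16812855 -0.00578008] 333 205 275 240 0.052679438490383416
```

View pics/t3.png

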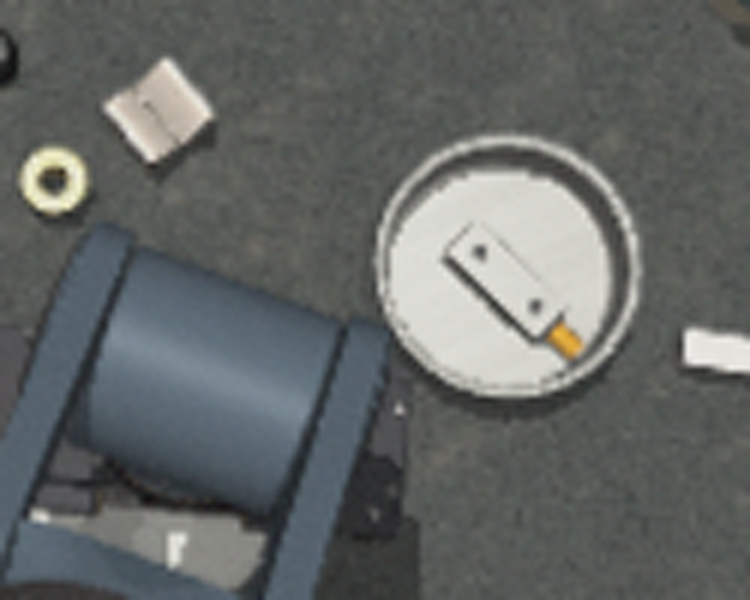

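The catch is lying with its pin to the lower right at (565,340), and its holes at (480,252) and (536,306). Its x axis has a yaw of about +45°.

Run:
```python
from h import *
import pickle
a,b=pickle.load(open('tb2.pkl','rb'))
f=lambda u,v:onz(a,250+u/6,160+v/6,.029)
h1,h2=f(480,252),f(536,306);d=h1-h2;c=(h1+h2)/2
print(c,np.degrees(np.arctan2(d[1],d[0])),np.linalg.norm(d),f(565,340))
s=status.get_obs();print(s['q'],s['position'])
print(tool([c[0],c[1],.2]))
```

```text
[ 0.55584696 -0.22708288  0.029     ] 45.91235726461057 0.03962716146612288 [ 0.52474156 -0.2559392   0.029     ]
[-3.48977687e-01  3.61515723e-01  1.89262514e+00  1.42126671e-05
  8.78421989e-01 -1.84021061e+00] [ 0.45372479 -0.04697352  0.18294708]
[-0.11625795 -0.17146102 -0.01563104]
```

Emit:
arm_command(
  delta_rot=[
    [0,0,7],
    [0,0,14],
    [0,0,21],
    [0,0,28],
    [0,0,35],
    [0,0,42],
    [0,0,49],
    [0,0,56],
    [0,0,63],
    [0,0,70],
    [0,0,77],
    [0,0,84],
  ],
  delta_pos=[
    [-0.01,-0.01,-0.016],
    [-0.03,-0.04,-0.016],
    [-0.05,-0.07,-0.016],
    [-0.07,-0.1,-0.016],
    [-0.09,-0.13,-0.016],
    [-0.1,-0.15,-0.016],
    [-0.116,-0.171,-0.016],
    [-0.116,-0.171,-0.016],
    [-0.116,-0.171,-0.016],
    [-0.116,-0.171,-0.016],
    [-0.116,-0.171,-0.016],
    [-0.116,-0.171,-0.016],
  ],
  gripper=[-0.2,-0.2,-0.2,-0.2,-0.2,-0.2,-0.2,-0.2,-0.2,-0.2,-0.2,-0.2],
)

```text
time: 7.8
position: [0.5522, -0.2254, 0.1931]
tool_rot: [0.701, 0.714, -0.0, -0.002]
ft_force: [-0.4, -0.4, -0.3]
grip_width: 0.0524
grip_force: 0.0
```

Emit:
arm_command(
  delta_rot=[
    [0,0,7],
    [0,0,14],
    [0,0,21],
    [0,0,28],
    [0,0,35],
    [0,0,42],
    [0,0,46],
    [0,0,46],
    [0,0,46],
    [0,0,46],
  ],
  delta_pos=[
    [0,0,0],
    [0,0,0],
    [0,0,0],
    [0,0,0],
    [0,0,0],
    [0,0,0],
    [0,0,0],
    [0,0,0],
    [0,0,0],
    [0,0,0],
  ],
  gripper=[-0.2,-0.2,-0.2,-0.2,-0.2,-0.2,-0.2,-0.2,-0.2,-0.2],
)

```text
time: 8.63
position: [0.5527, -0.2256, 0.1943]
tool_rot: [0.922, 0.387, -0.001, -0.001]
ft_force: [-0.4, 0.3, 0.3]
grip_width: 0.0518
grip_force: 0.0
```

Run:
```python
from h import *
import pickle
w=cam('wrist');pickle.dump(w,open('w3.pkl','wb'));cv2.imwrite('pics/w3.png',w['pixels'])
s=status.get_obs();t=R.from_quat(s['tool_rot']).as_matrix()[:,0];print(s['position'],np.degrees(np.arctan2(t[1],t[0])),s['grip_width'],proj(w,[.5558,-.2271,.029]))
```

```text
[ 0.55283845 -0.22568122  0.1945825 ] 45.500152383996884 0.05224329619858677 [261.65150984 178.03708426]
```

View pics/w3.png

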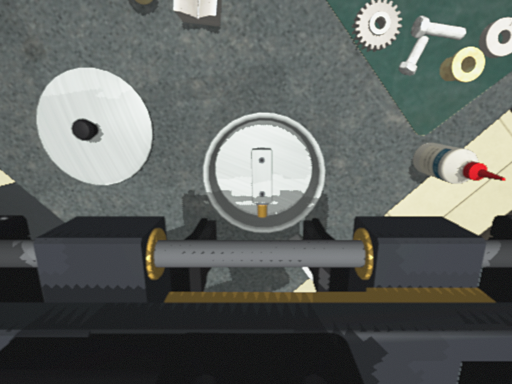

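The lid stands clear on the left. The catch is upright in the dish, its body at columns 251-272, its holes at (262,160) and (263,194), and its pin at (263,211).

Run:
```python
from h import *
import pickle
w=pickle.load(open('w3.pkl','rb'));g=w['pixels'].astype(int)
bl=cv2.cvtColor(w['pixels'],cv2.COLOR_BGR2HSV)
m=((bl[...,1]>120)&(bl[...,2]>90));m[:195]=0;m[222:]=0;m[:,:250]=0;m[:,276:]=0
print('pin',np.argwhere(m).mean(0),np.argwhere(m).min(0),np.argwhere(m).max(0))
print(g[165:190:8,245:280].max(2)); print(g[140:206,257].max(1))
for p in [(262,160),(263,194),(262.5,177)]: print(onz(w,*p,.029))
```

```text
pin [210.5 261.5] [205 258] [216 265]
[[232 232 232 233 232 223 212 221 232 232 232 232 233 234 235 235 236 235
  235 234 234 233 233 234 234 228 206 204 229 233 232 231 231 231 230]
 [230 230 229 229 229 228 222 219 229 231 230 230 231 231 231 232 232 232
  232 232 232 232 231 232 233 226 210 207 224 227 226 226 226 227 228]
 [237 237 238 238 239 239 227 210 223 229 228 227 228 229 230 230 231 232
  234 235 236 235 238 240 239 235 220 219 234 237 236 236 236 236 237]
 [239 239 239 239 239 238 227 213 231 237 237 236 236 237 237 237 240 241
  241 240 239 239 238 239 239 234 219 219 234 236 236 236 237 237 237]]
[240 239 239 238 239 240 240 203 101 125 225 239 238 236 236 236 236 236
 235 232 232 235 234 235 234 233 233 232 232 231 231 231 231 231 231 230
 230 229 229 229 228 228 230 236 237 237 237 237 237 236 236 236 237 236
 236 232 190 157 154 157 157 170 187 129 108 129]
[ 0.57084914 -0.21225006  0.029     ]
[ 0.54347668 -0.24202047  0.029     ]
[ 0.55736979 -0.22691027  0.029     ]
```

Run:
```python
from h import *
import pickle
w=pickle.load(open('w3.pkl','rb'))
A=onz(w,261.6,150,.029);B=onz(w,261.6,202,.029);print(np.linalg.norm(A-B),(A+B)/2)
c=(A+B)/2;print(tool([c[0],c[1],.010]))
```

```text
0.06173094591770928 [ 0.55695003 -0.22583519  0.029     ]
[0.00283226 0.00332596 0.18457666]
```

Emit:
arm_command(
  delta_rot=[
    [0,0,0],
    [0,0,0],
    [0,0,0],
    [0,0,0],
    [0,0,0],
    [0,0,0],
    [0,0,0],
    [0,0,0],
    [0,0,0],
    [0,0,0],
  ],
  delta_pos=[
    [0.003,0.003,0.03],
    [0.003,0.003,0.06],
    [0.003,0.003,0.09],
    [0.003,0.003,0.12],
    [0.003,0.003,0.145],
    [0.003,0.003,0.165],
    [0.003,0.003,0.178],
    [0.003,0.003,0.184],
    [0.003,0.003,0.185],
    [0.003,0.003,0.185],
  ],
  gripper=[-0.2,-0.2,-0.2,-0.2,-0.2,-0.2,-0.2,-0.2,-0.2,-0.2],
)

```text
time: 9.52
position: [0.5579, -0.2262, 0.0108]
tool_rot: [0.922, 0.386, 0.0, 0.0]
ft_force: [-0.2, -0.3, 0.4]
grip_width: 0.0523
grip_force: 0.0
```

Emit:
arm_command(
  delta_rot=[
    [0,0,0],
    [0,0,0],
    [0,0,0],
    [0,0,0],
    [0,0,0],
    [0,0,0],
    [0,0,0],
    [0,0,0],
  ],
  delta_pos=[
    [0,0,0],
    [0,0,0],
    [0,0,0],
    [0,0,0],
    [0,0,0],
    [0,0,0],
    [0,0,0],
    [0,0,0],
  ],
  gripper=[0,0.2,0.4,0.6,0.8,1,1,1],
  grip_force=25,
)

```text
time: 10.18
position: [0.5574, -0.2258, 0.0109]
tool_rot: [0.922, 0.386, 0.0, -0.0]
ft_force: [-0.6, 1.1, 4.2]
grip_width: 0.0234
grip_force: 25.0
```

Emit:
arm_command(
  delta_rot=[
    [0,0,0],
    [0,0,0],
    [0,0,0],
    [0,0,0],
    [0,0,0],
    [0,0,0],
    [0,0,0],
    [0,0,0],
  ],
  delta_pos=[
    [0,0,-0.01],
    [0,0,-0.03],
    [0,0,-0.06],
    [0,0,-0.1],
    [0,0,-0.14],
    [0,0,-0.18],
    [0,0,-0.22],
    [0,0,-0.22],
  ],
  gripper=[1,1,1,1,1,1,1,1],
)

```text
time: 10.85
position: [0.562, -0.2285, 0.2397]
tool_rot: [0.922, 0.386, 0.005, 0.007]
ft_force: [1.2, -1.3, -1.3]
grip_width: 0.0235
grip_force: 25.0
```

Run:
```python
from h import *
print(tool([.595,.192,.24]))
```

```text
[ 0.32281032 -0.2715196  -0.00386201]
```

Emit:
arm_command(
  delta_rot=[
    [0,0,5],
    [0,0,10],
    [0,0,15],
    [0,0,20],
    [0,0,25],
    [0,0,30],
    [0,0,35],
    [0,0,40],
    [0,0,45],
    [0,0,51],
    [0,0,51],
    [0,0,51],
  ],
  delta_pos=[
    [0.01,-0.01,0],
    [0.03,-0.03,0],
    [0.06,-0.05,0],
    [0.09,-0.075,0],
    [0.12,-0.1,0],
    [0.15,-0.13,0],
    [0.18,-0.16,0],
    [0.21,-0.185,0],
    [0.24,-0.21,0],
    [0.27,-0.235,0],
    [0.3,-0.255,0],
    [0.321,-0.271,0],
  ],
  gripper=[1,1,1,1,1,1,1,1,1,1,1,1],
)

```text
time: 11.85
position: [0.5892, 0.1962, 0.2297]
tool_rot: [0.999, -0.048, -0.0, -0.0]
ft_force: [0.0, 0.7, -2.3]
grip_width: 0.0238
grip_force: 25.0
```

Emit:
arm_command(
  delta_rot=[
    [0,0,0],
    [0,0,0],
    [0,0,0],
    [0,0,0],
  ],
  delta_pos=[
    [0,0,0],
    [0,0,0],
    [0,0,0],
    [0,0,0],
  ],
  gripper=[1,1,1,1],
)

```text
time: 12.18
position: [0.5893, 0.1917, 0.23]
tool_rot: [0.999, -0.049, -0.001, 0.0]
ft_force: [0.1, -0.5, -1.5]
grip_width: 0.024
grip_force: 25.0
```

Run:
```python
from h import *
import pickle
w=cam('wrist');pickle.dump(w,open('w4.pkl','wb'));cv2.imwrite('pics/w4.png',cv2.resize(w['pixels'][:260,130:390],(600,600),interpolation=cv2.INTER_CUBIC))
s=status.get_obs();t=R.from_quat(s['tool_rot']).as_matrix();print(s['position'],np.degrees(np.arctan2(t[1,0],t[0,0])),t[:,2],s['q'])
```

```text
[0.58942546 0.19151175 0.23014805] -5.675489024786927 [-9.59370021e-04 -5.41404434e-04 -9.99999393e-01] [ 1.34283282e-01  5.12696135e-01  1.43728516e+00 -4.39115694e-04
  1.19263461e+00  1.80429763e+00]
```

View pics/w4.png

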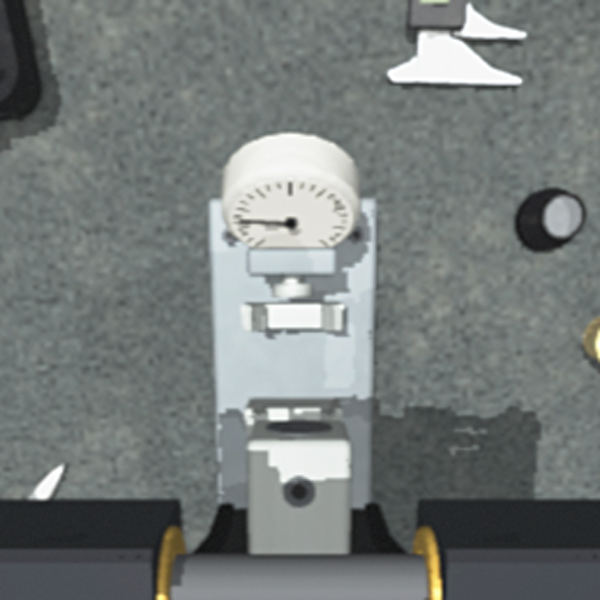

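The far seat is at (295,317) in the crop, the near seat at row 412, and the dial's needle lies to the left. The held catch is at columns 249-351 with its near hole at (299,491).

Run:
```python
from h import *
import pickle
w=pickle.load(open('w4.pkl','rb'));S=260/600
f=lambda u,v,z:onz(w,130+(u+.5)*S-.5,(v+.5)*S-.5,z)
yaw=np.radians(-5.5);ex=np.array([np.cos(yaw),np.sin(yaw)])
for n,p in dict(seatfar=(295.5,305,.05,100),seatnear=(295.5,330,.05,88),basefarL=(213,200,.018,155),basefarR=(376,200,.018,155),cheekL=(243,318,.065,94),cheekR=(346,318,.065,94)).items():
    P=f(*p[:3])[:2];print(n,P,'origin est',P-ex*p[3]/1000, 'cradle',P+ex*(67-p[3])/1000)
g=w['pixels'].astype('float32').sum(2);L=[];Q=[]
for v in range(95,190,3):
    d=np.diff(g[v]); l=130+int(205*S)+np.argmax(d[130+int(205*S):130+int(228*S)]);L.append(onz(w,l+.5,v,.018)[:2])
    d=d; r=130+int(366*S)+np.argmin(d[130+int(366*S):130+int(388*S)])
    if v<170:Q.append(onz(w,r+.5,v,.018)[:2])
for E in(L,Q):
    vx,vy,x,y=cv2.fitLine(np.array(E,'float32'),cv2.DIST_HUBER,0,.001,.001).ravel();print(np.degrees(np.arctan(vy/vx)),'y at .61',y+(.61-x)*vy/vx)
# catch in hand: top z
s=status.get_obs();zt=s['position'][2]-.0059+.024
for p in[(249,437),(351,437),(299,491)]: P=f(*p,zt);print('catch',P,tool(P))
```

```text
seatfar [0.64304623 0.18676124] origin est [0.54350661 0.19634581] cradle [0.61019815 0.18992415]
seatnear [0.63055908 0.18799664] origin est [0.54296421 0.19643107] cradle [0.60965576 0.1900094 ]
basefarL [0.70073428 0.22547993] origin est [0.54644787 0.24033602] cradle [0.61313941 0.23391436]
basefarR [0.6922782  0.13869897] origin est [0.53799179 0.15355506] cradle [0.60468333 0.14713339]
cheekL [0.6399571  0.21278603] origin est [0.54638986 0.22179553] cradle [0.6130814  0.21537387]
cheekR [0.63506137 0.16272097] origin est [0.54149413 0.17173048] cradle [0.60818567 0.16530881]
-5.4093847 y at .61 0.23643307
-5.2035966 y at .61 0.14607841
catch [0.62301199 0.19870913 0.24824805] [ 0.03269378 -0.01047212 -0.01813611]
catch [0.62076701 0.17584045 0.24824805] [ 0.03272139  0.01250647 -0.01812157]
catch [0.60918933 0.18874251 0.24824805] [ 0.01992453  0.00081261 -0.01811745]
```

Run:
```python
from h import *
print(tool([.6097,.1908,.08]))
```

```text
[ 0.02038083 -0.0013919   0.15012889]
```

Emit:
arm_command(
  delta_rot=[
    [0,0,0],
    [0,0,0],
    [0,0,0],
    [0,0,0],
    [0,0,0],
    [0,0,0],
    [0,0,0],
    [0,0,0],
    [0,0,0],
    [0,0,0],
  ],
  delta_pos=[
    [0.01,-0.001,0.01],
    [0.02,-0.0015,0.03],
    [0.0205,-0.0015,0.06],
    [0.0205,-0.0015,0.09],
    [0.0205,-0.0015,0.115],
    [0.0205,-0.0015,0.135],
    [0.0205,-0.0015,0.147],
    [0.0205,-0.0015,0.15],
    [0.0205,-0.0015,0.15],
    [0.0205,-0.0015,0.15],
  ],
  gripper=[1,1,1,1,1,1,1,1,1,1],
)

```text
time: 13.07
position: [0.6115, 0.1923, 0.0813]
tool_rot: [0.999, -0.049, 0.001, -0.0]
ft_force: [-0.4, -0.6, -2.6]
grip_width: 0.0236
grip_force: 25.0
```

Run:
```python
from h import *
import pickle
w=cam('wrist');pickle.dump(w,open('w5.pkl','wb'));cv2.imwrite('pics/w5.png',cv2.resize(w['pixels'][40:240,160:360],(600,600),interpolation=cv2.INTER_CUBIC))
print(tool([.6097,.1908,.0559]),status.get_obs()['position'])
```

```text
[-0.00197927  0.00187772  0.02598548] [0.6117669  0.19246467 0.08189318]
```

View pics/w5.png

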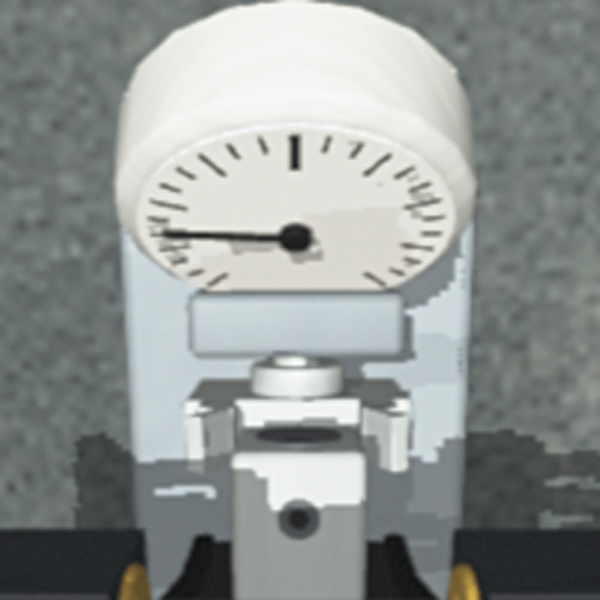

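The catch (columns 233-366) is centred between the cheeks (187-411), just above the seats, so I'll keep y and lower it.

Emit:
arm_command(
  delta_rot=[
    [0,0,0],
    [0,0,0],
    [0,0,0],
    [0,0,0],
    [0,0,0],
    [0,0,0],
    [0,0,0],
    [0,0,0],
  ],
  delta_pos=[
    [-0.001,0,0.004],
    [-0.002,0,0.009],
    [-0.002,0,0.014],
    [-0.002,0,0.018],
    [-0.002,0,0.021],
    [-0.002,0,0.023],
    [-0.002,0,0.025],
    [-0.002,0,0.025],
  ],
  gripper=[1,1,1,1,1,1,1,1],
)

```text
time: 13.78
position: [0.6082, 0.1927, 0.056]
tool_rot: [0.999, -0.049, -0.0, 0.0]
ft_force: [-1.1, -1.0, 1.0]
grip_width: 0.0237
grip_force: 25.0
```

Emit:
arm_command(
  delta_rot=[
    [0,0,0],
    [0,0,0],
    [0,0,0],
  ],
  delta_pos=[
    [0,0,0],
    [0,0,0],
    [0,0,0],
  ],
  gripper=[1,1,1],
)

```text
time: 14.03
position: [0.6082, 0.1927, 0.056]
tool_rot: [0.999, -0.049, 0.0, -0.0]
ft_force: [-2.0, 0.7, 4.3]
grip_width: 0.0239
grip_force: 25.0
```

Emit:
arm_command(
  delta_rot=[
    [0,0,0],
    [0,0,0],
    [0,0,0],
    [0,0,0],
    [0,0,0],
    [0,0,0],
    [0,0,0],
    [0,0,0],
    [0,0,0],
    [0,0,0],
    [0,0,0],
  ],
  delta_pos=[
    [0,0,0],
    [0,0,0],
    [0,0,0],
    [0,0,0],
    [0,0,-0.01],
    [0,0,-0.03],
    [0,0,-0.06],
    [0,0,-0.1],
    [0,0,-0.14],
    [0,0,-0.18],
    [0,0,-0.18],
  ],
  gripper=[0.5,0,-0.2,-0.2,-0.2,-0.2,-0.2,-0.2,-0.2,-0.2,-0.2],
)

```text
time: 14.95
position: [0.6139, 0.1936, 0.2459]
tool_rot: [0.999, -0.049, 0.01, -0.002]
ft_force: [2.3, 0.6, 1.1]
grip_width: 0.0524
grip_force: 0.0
```

Run:
```python
from h import *
import pickle
w=cam('wrist');pickle.dump(w,open('w6.pkl','wb'));cv2.imwrite('pics/w6.png',cv2.resize(w['pixels'][50:250,160:360],(600,600),interpolation=cv2.INTER_CUBIC))
s=status.get_obs();print(s['position'],s['q'])
```

```text
[0.61196918 0.19325938 0.24207146] [1.32038065e-01 5.25147305e-01 1.37741975e+00 2.97034643e-05
 1.22552879e+00 1.79996663e+00]
```

View pics/w6.png

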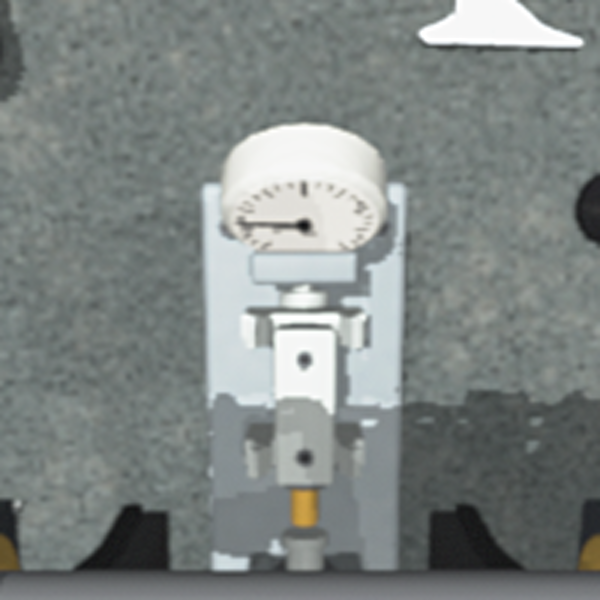

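The catch lies square in the cradle between the cheeks, with its pin at (303,507) facing the ram and the needle at rest. Next is the lever knob.

Run:
```python
from h import *
print(tool([.4455,.2072,.225]),tool([.4455,.2072,.155]))
```

```text
[-0.16724625  0.00232025  0.0148685 ] [-0.16816585  0.00253679  0.08486213]
```

Emit:
arm_command(
  delta_rot=[
    [0,0,0],
    [0,0,0],
    [0,0,0],
    [0,0,0],
    [0,0,0],
    [0,0,0],
    [0,0,0],
    [0,0,0],
    [0,0,0],
    [0,0,0],
  ],
  delta_pos=[
    [-0.01,0,0],
    [-0.03,0,0],
    [-0.06,0,0],
    [-0.09,0.001,0],
    [-0.12,0.002,0],
    [-0.145,0.002,0],
    [-0.16,0.002,0.005],
    [-0.167,0.002,0.015],
    [-0.167,0.002,0.015],
    [-0.167,0.002,0.015],
  ],
  gripper=[-0.4,-0.4,-0.4,-0.4,-0.4,-0.4,-0.4,-0.4,-0.4,-0.4],
)

```text
time: 15.83
position: [0.4398, 0.2067, 0.219]
tool_rot: [0.999, -0.048, -0.002, 0.001]
ft_force: [0.0, 0.2, 0.5]
grip_width: 0.0609
grip_force: 0.0
```

Run:
```python
from h import *
s=status.get_obs();print(s['position'],R.from_quat(s['tool_rot']).as_matrix().round(3))
print(tool([.4455,.2072,.155]))
c=cam('side');g=c['pixels'].max(2);u,v=proj(c,[.4455,.2072,.174]).astype(int);print(u,v)
n,l,st,ce=cv2.connectedComponentsWithStats((g[v-12:v+13,u-12:u+13]<60).astype('uint8'))
for i in range(1,n): print(st[i],ce[i]+[u-12,v-12])
```

```text
[0.43979209 0.20667648 0.21899321] [[ 0.995 -0.097 -0.004]
 [-0.097 -0.995 -0.001]
 [-0.004  0.001 -1.   ]]
[ 0.00590403 -0.00116044  0.06396703]
215 153
[ 4  0 12 16 97] [212.35051546 148.24742268]
[22  0  3  3  7] [226. 142.]
```

Emit:
arm_command(
  delta_rot=[
    [0,0,0],
    [0,0,0],
    [0,0,0],
    [0,0,0],
    [0,0,0],
    [0,0,0],
  ],
  delta_pos=[
    [0.006,-0.001,0.01],
    [0.006,-0.001,0.03],
    [0.006,-0.001,0.05],
    [0.006,-0.001,0.06],
    [0.006,-0.001,0.064],
    [0.006,-0.001,0.064],
  ],
  gripper=[-0.4,-0.4,-0.4,-0.4,-0.4,-0.4],
)

```text
time: 16.38
position: [0.4482, 0.207, 0.155]
tool_rot: [0.999, -0.049, -0.001, 0.0]
ft_force: [-0.5, -0.3, 0.4]
grip_width: 0.0608
grip_force: 0.0
```

Emit:
arm_command(
  delta_rot=[
    [0,0,0],
    [0,0,0],
    [0,0,0],
    [0,0,0],
    [0,0,0],
    [0,0,0],
    [0,0,0],
    [0,0,0],
  ],
  delta_pos=[
    [0,0,0],
    [0,0,0],
    [0,0,0],
    [0,0,0],
    [0,0,0],
    [0,0,0],
    [0,0,0],
    [0,0,0],
  ],
  gripper=[0,0.3,0.6,0.9,1,1,1,1],
  grip_force=25,
)

```text
time: 17.05
position: [0.4481, 0.2077, 0.1568]
tool_rot: [0.999, -0.049, 0.0, -0.0]
ft_force: [0.1, 2.3, 2.1]
grip_width: 0.0262
grip_force: 25.0
```

Emit:
arm_command(
  delta_rot=[
    [0,0,0],
    [0,0,0],
    [0,0,0],
    [0,0,0],
    [0,0,0],
    [0,0,0],
    [0,0,0],
    [0,0,0],
    [0,0,0],
    [0,0,0],
    [0,0,0],
    [0,0,0],
  ],
  delta_pos=[
    [-0.0041,0,0.0028],
    [-0.0081,0,0.0058],
    [-0.012,0,0.009],
    [-0.0156,0,0.0124],
    [-0.0191,0,0.016],
    [-0.0225,0,0.0197],
    [-0.0256,0,0.0236],
    [-0.0285,0,0.0277],
    [-0.0312,0,0.0319],
    [-0.0337,0,0.0362],
    [-0.036,0,0.0407],
    [-0.0381,0,0.0452],
  ],
  gripper=[1,1,1,1,1,1,1,1,1,1,1,1],
)

```text
time: 18.05
position: [0.4099, 0.2112, 0.1108]
tool_rot: [0.999, -0.049, 0.0, -0.0]
ft_force: [-0.4, 3.6, 5.3]
grip_width: 0.0265
grip_force: 25.1
```

```bash
cat > d.py <<'E'
from h import *
# lever angle from TCP, knob in the grasp; needle angle from top camera
s=status.get_obs();t=R.from_quat(s['tool_rot']).as_matrix();k=s['position']-.019*t[:,2]
yaw=np.radians(-5.4);e=np.array([np.cos(yaw),np.sin(yaw)])
x=(k[:2]-[.5437,.1972])@e+.045;z=k[2]-.09
print('theta',1-np.arctan2(z,-x),'r',np.hypot(x,z),s['position'],s['ft_force'],s['grip_width'],s['time'])
E
python3 d.py
```

```text
theta 0.5811979478280871 r 0.09796693271063218 [0.4099341  0.21124179 0.11083986] [-0.37728755  3.62558306  5.33692433] 0.026507982071956485 18.05
```

Emit:
arm_command(
  delta_rot=[
    [0,0,0],
    [0,0,0],
    [0,0,0],
    [0,0,0],
    [0,0,0],
    [0,0,0],
    [0,0,0],
    [0,0,0],
  ],
  delta_pos=[
    [-0.0019,0,0.0047],
    [-0.0034,0,0.0094],
    [-0.0045,0,0.0138],
    [-0.0052,0,0.0165],
    [-0.0059,0,0.0191],
    [-0.0059,0,0.0191],
    [-0.0059,0,0.0191],
    [-0.0059,0,0.0191],
  ],
  gripper=[1,1,1,1,1,1,1,1],
)

```text
time: 18.72
position: [0.4041, 0.2117, 0.092]
tool_rot: [0.999, -0.049, -0.0, -0.0]
ft_force: [0.8, 4.5, 5.7]
grip_width: 0.0259
grip_force: 25.1
```

```bash
python3 d.py
python3 - <<'E'
from h import *
from rig import viewer
a=cam('top')
import pickle
b0,_=pickle.load(open('tb.pkl','rb'))
yaw=np.radians(-5.4);e=np.array([np.cos(yaw),np.sin(yaw)])
p=np.append(np.array([.5437,.1972])+.14*e,.115)
u,v=proj(a,p).astype(int);print(u,v)
for c in(b0,a):
    print(c['pixels'][v-9:v+10,u-12:u+13].max(2))
cv2.imwrite('pics/dial.png',a['pixels'])
b=cam('side')
for x in(-.03,.005,.02): print(proj(b,np.append(np.array([.5437,.1972])+x*e,.062)))
E
```

```text
theta 0.782781110658137 r 0.09764011378125312 [0.40410166 0.21173112 0.09204288] [0.80141018 4.48737042 5.67386514] 0.025922740298968624 18.7167
199 157
[[ 89  87  88  88  82  81  82  87  85  84  96  96  94  95 106  94  82  82
   86  84  85  83  86  79  81]
 [ 88  84  85  86  82  81  85  93 118 110 141 149 148 152 162 137 108 103
   93  81  85  81  84  84  84]
 [ 85  88  84  85  80  86  95 129 187 186 190 189 194 196 194 189 186 166
  133 106  86  83  81  80  81]
 [ 84  82  86  84  86  91 128 164 180 186 193 194 194 194 193 190 186 182
  174 155 107  88  83  82  84]
 [ 79  84  84  89  85 114 155 177 188 195 195 192 190 191 199 196 187 181
  173 166 158 117  92  83  75]
 [ 80  79  83  83  86 140 170 187 198 205 198 196 201 206 212 206 197 184
  171 164 152 144 115  89  78]
 [ 86  79  83  87  93 150 179 186 189 180 158 135 171 169 180 190 192 194
  181 167 148 138 124  91  75]
 [ 79  83  81  86 119 177 181 160 175 177 135 145 149 110 168 178 176 172
  184 179 148 136 119  94  75]
 [ 85  85  79  78 155 157 173 147 175 180 179 178 179 133 169 179 178 156
  168 174 173 144 112  97  85]
 [
[... 2428 characters left out ...]
154 147 172 153 179 185 185 184 185 140  88 115 175 184 184
  185 180 184 162 132  80  81]
 [ 85  84 108 158 165 153 151 169 183 185 183 185 185 160 152 180 187 186
  186 154 173 180 131  86  86]
 [ 90  85 116 159 160 131 170 127 162 179 183 178 183 184 182 185 184 179
  183 154 150 161 111  85  94]
 [ 81  83 140 163 134 134 144 137 100 153 161 147 175 181 180 179 179 151
  170 152 168 117  84  84  95]
 [ 86  71 148 162 120  84  93 158 161 166 167 163 162 170 162 153 153 150
  137 139  95  81  85  87  93]
 [ 84  78 142 161 124 103 101 153 166 166 167 164 164 160 161 163 161 160
  161 118  80  82  87  94  94]]
[236.27416986 178.06481023]
[245.52750159 178.13394047]
[249.4980309  178.16360369]
```

The needle stands about 20° left of the top mark, so the pin is a little short of halfway. I'll press slightly more.

Emit:
arm_command(
  delta_rot=[
    [0,0,0],
    [0,0,0],
    [0,0,0],
    [0,0,0],
    [0,0,0],
    [0,0,0],
    [0,0,0],
    [0,0,0],
  ],
  delta_pos=[
    [-0.0004,0,0.002],
    [-0.0007,0,0.004],
    [-0.001,0,0.006],
    [-0.0013,0,0.0075],
    [-0.0013,0,0.0075],
    [-0.0013,0,0.0075],
    [-0.0013,0,0.0075],
    [-0.0013,0,0.0075],
  ],
  gripper=[1,1,1,1,1,1,1,1],
)

```text
time: 19.48
position: [0.4029, 0.2119, 0.0847]
tool_rot: [0.999, -0.049, 0.0, -0.0]
ft_force: [-0.3, 4.6, 5.6]
grip_width: 0.0261
grip_force: 25.1
```

```bash
python3 d.py
python3 - <<'E'
from h import *
a=cam('top');print(a['pixels'][153:173,191:211].max(2)[2:18]) 
print(status.get_obs()['joint_velocities'])
E
```

```text
theta 0.8593032831484537 r 0.0975267260409278 [0.40289708 0.21186352 0.08467646] [-0.25871941  4.6438134   5.61649695] 0.02607551230099431 19.4833
[[121 180 188 168 181 185 140 151 116 106 173 183 181 177 190 185 155 139
  122  95]
 [158 165 179 151 181 182 185 183 124 124 175 184 183 161 173 179 180 148
  116  99]
 [156 171 157 147 178 185 186 183 126 169 184 186 184 185 163 169 168 173
  123  91]
 [151 145 177 158 181 185 182 183 131 139 178 186 186 186 186 179 170 164
  133  89]
 [151 129 170 184 183 184 186 186 149 136 179 184 184 183 185 153 173 170
  151  94]
 [157 155 145 180 186 184 185 186 126  70 162 183 184 185 185 158 156 160
  138  81]
 [145 174 154 177 185 187 186 184 136  87 116 176 184 184 184 179 183 160
  132  80]
 [166 151 156 171 182 186 184 185 185 159 152 180 185 186 182 153 173 183
  133  83]
 [159 126 171 128 161 179 181 178 184 185 187 183 185 179 185 153 155 161
  110  84]
 [134 135 144 137 101 151 160 148 175 182 179 177 177 153 170 151 169 116
   86  82]
 [121  87  91 157 163 166 166 165 161 171 159 154 154 150 135 138  94  81
   84  85]
 [123 105 100 155 165 167 164 164 162 162 162 161 161 162 162 116  78  78
   84  93]
 [164 126 138 151 158 158 163 156 155 158 162 164 165 163 163 105  59  81
   93  92]
 [164 163 132  87  61  64  76  90 101 125 139 151 148 153 162  91  52  83
   96  92]
 [163 163 162 108  59  54  57  79 100  91  78  58  66  56  62  48  49  65
   92  95]
 [164 161 164 140  83  55  77 128 160 152 133 107  91  73  50  41  49  56
   89  95]]
[ 7.23741579e-05  3.95193024e-04  5.21341827e-04  9.82384392e-04
 -1.12135192e-04  1.16015661e-04]
```

```bash
python3 -c "
from rig import robot
print(robot.hand_in())"
```

```text
the job is handed in; nothing more can be done
None
```

The job is handed in: the lid is flat on the table clear of the dish, the catch is in the cradle with its pin to the ram, and the gripper holds the lever still at about 0.86 rad. The needle is just short of the top mark, so by my estimate the pin is about 7 mm in; `hand_in()` gave no verdict.

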